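# Seat a flanged die in its die shoe and turn the keeper over it

## Robot

A 7-joint arm with a two-finger parallel gripper is mounted at the origin on the work surface. World frame = base frame: x ahead of the robot, y to its left, z up, the work surface at z = 0. Lengths are in mm, angles in rad, forces in N, time in s.
With the tool pointing down it reaches from about 400 to 875 mm from the base axis. Payload 4.4 kg.
Tool frame: the origin (TCP) lies at the very end of the fingers, on their centre line; the grasp point (between the pads) lies 19 mm behind it; z points along the fingers, y is the line along which they close (so a half turn about z gives the same grasp; the last joint's range is limited). The gripper opens to 85 mm and grips with 20 to 120 N. Pads are 22 mm wide; open, the fingers measure 114 mm over their backs; the gripper's body (76 mm by 85 mm) begins 54 mm behind the grasp point. The pads swing forward as they close: fully open they stand 13 mm farther back than shut.
Start: joints at [-1.353, 0.628, 0.038, 1.517, -0.027, 0.996, -0.02], TCP at [181.979, 624.02, 231.313] pointing down, gripper open.
Joint ranges: [-3.06, 3.06], [-0.37, 2.12], [-1.25, 1.32], [0.18, 2.47], [-1.1, 4.24], [0.23, 1.98], [-2.94, 2.94]. Speed limits (rad/s): [2.57, 2.57, 3.14, 3.14, 3.14, 3.14, 3.14].

## Interface

Orientations are given as a rotation vector (axis times angle).
In Python, from bench import r gives the robot as it stands. Calls block until the motion is done:
- r.move_to(position, orientation): joint-space move of the TCP to a pose.
- r.servo_line(position, orientation=None, speed=150, f_stop=None): straight line of the TCP; orientation=None keeps the orientation; speed is the mean speed in mm/s. With f_stop (N) it stops when the force on the tool has changed by that much, and returns True; else False.
- r.movej(angles): joint-space move.
- r.gripper_to(opening, f_grip=None): finger opening in mm; f_grip is the grip in N (None keeps the last); returns when the fingers have stopped.
- r.sleep(seconds).
- r.ik(position, orientation): joint angles nearest the present ones, or None.
- r.read_state(): the state.
- r.grab_frame(name): name is "scene" or "top" or "wrist"; returns a dict with "frame" (420x560x3 uint8, red, green, blue), "depth" (420x560 float32, mm along the optical axis (not along the pixel's ray), 0 where there is no reading), "fovy" (degrees; the focal length in pixels is half the picture's height over the tangent of half this angle, whatever the lens; pixels are square), "cx", "cy" (the principal point, pixels), "world_from_camera" (4x4, takes a point from camera to world coordinates); the wrist camera has in their place "mount" (4x4, takes a point from camera to tool coordinates, whose origin is the TCP and whose axes are the flange's). Camera axes: x right, y down, z forward; pixel columns grow to the right and rows downward; lengths in mm; the calibration is good to about 2 mm. A picture is of the moment at which its call begins: read the wrist's pose just before it.
A pose or a line that the arm cannot do raises r.PlanningError and nothing moves.
- r.sign_off(): hands the job in; it is judged then, once.
The state is a dict: "clock": time; "joints": joint angles; "qd": joint speeds; "effort": joint torques, N m; "eef_pos": TCP position; "tool_rot": TCP orientation; "force": force on the tool from outside, world axes, zero at the start; "moment": the same for the moment, N m; "gripper_width": finger opening in mm; "gripper_force": force on a finger pad.
Only numpy, scipy, OpenCV 4.12 (cv2) and the standard library are available. Lean on these libraries where they do the work, as an engineer would, in place of code of your own. Each camera call takes 0.05 s, during which the arm holds its last target. There are 200 camera calls.

## Task

The flanged steel die lies loose on the deck of the die shoe, beside its counterbore. Push it across the deck with your fingertips until it drops into the counterbore and lies flat and fully home, then push the swing keeper round over its flange, up to the stop pin. Only push: pick nothing up, and leave the nylon sleeve and all the other things where they stand.

Things in the scene. Friction and masses are not known exactly. Their poses are not given: they have to be found in the camera images.
- die_shoe: Lower shoe of a pillar die set, fixed: a flat grey cast-iron plate 170 mm along its x, 300 mm along its y, its upper face (the deck) 60 mm above the bench. Origin on the bench under the middle of the plate, z up; at yaw 0 its x points away from the robot. Two guide pillars 20 mm thick rise 58 mm above the deck at (64, +-122) mm in its frame (collars 34 mm wide, 6 mm high).
- pocket (a point): Centre of the floor of the round counterbore, 53 mm in diameter, 10 mm below the deck, at (-20, 0) mm in the die shoe's frame; a dark slug hole is drawn in the floor.
- die: Flanged die, bright steel, 140 to 220 g: round flange 50 mm in diameter, 10 mm thick, boss 21 mm in diameter rising 8 mm more in its middle. Origin at the centre of its underside, z up. Starts loose and flat on the deck to the left or right of the counterbore, 60 to 100 mm from it centre to centre. Fully home it has 1.5 mm play all round and the flange is flush with the deck.
- keeper (a joint): Angle of the swing keeper about its upright pivot, rad, growing counter-clockwise from above: 0 points along the die shoe's +y, 1.571 along its -x, straight at the middle of the counterbore; 1.60 is the stop at the pin, -0.6 the other stop. Starts parked, -0.5 to 0.15. It turns stiffly (0.06 N m, about 2 N at 30 mm) and stays where it is left.
- keeper_pivot (a point): Keeper's axis at deck height, (40, 0) mm in the die shoe's frame. The keeper is a steel bar 16 mm wide with a round end, reaching 45 mm from its axis, underside 2 mm and top 12 mm above the deck: it passes over a die that is home and strikes one that is not. Hub 22 mm wide, round screw head 15 mm wide up to 18 mm above the deck.
- keeper_end (a point): Top of the keeper, on its centre line 37 mm from its axis.
- stop_pin (a point): Foot, on the deck, of the keeper's stop pin, 6 mm thick and 10 mm high, at (20, -11.5) mm in the die shoe's frame.
- sleeve: Black nylon die sleeve, a tube 44 mm outside, 30 mm bore, 26 mm high, standing on the deck on the other side of the counterbore from the die. Origin at the centre of its underside. To be left alone.
- pilot1: Pilot punch of bright steel standing on its head (17 mm wide) on the bench, 67 mm high, 12 mm shank, pointed top. Origin at the centre of its underside. To be left alone, like all that follow.
- pilot2: A second pilot punch, the same.
- pilot3: A third pilot punch, the same.
- rod: Brass knockout rod 12 mm thick, 150 mm long, lying on the bench beyond the die shoe. Origin on the bench under its middle, its y along the rod.
- holder: Knurled aluminium punch holder standing on the bench, 38 mm in diameter and 60 mm high. Origin at the centre of its underside.
- retainer: Steel retainer ring lying flat on the bench, 58 mm outside, 40 mm bore, 8 mm thick. Origin at the centre of its underside.
Not all that is in view belongs to the job. There is more than one size of the die; the job needs the middle-sized.

How it is judged (in metres and radians):
On the way, in this order (a step that is already met when the one before it is completed fails the run):
1. the die lies flat and fully home in the counterbore (horizontal distance between die and pocket below 0.0035 m and z of die in the frame of pocket below 0.002 m and angle between die's own z axis and vertical below 0.05 rad), for 0.2 s.
2. the keeper stands over the flange, at its stop (value of joint keeper above 1.45 rad), for 0.2 s.
At the end, for the whole second after the job is handed in: The die rests in the counterbore, centred within 3.5 mm, its underside within 2 mm of the counterbore's floor and level within 0.05 rad, and the keeper stands at 1.45 rad or more (stop at 1.60) (all of step 1 and linear speed of die below 0.02 m/s and value of joint keeper above 1.45 rad); the robot touches nothing.
It fails at once if the die is lifted off the deck (4 mm) or tipped up (z of die in the frame of die_shoe above 0.064 m or angle between die's own z axis and vertical above 0.6 rad).
It fails at once if the die is pushed off the die shoe (z of die in the frame of die_shoe below 0.04 m).
It fails at once if the nylon sleeve is moved by more than 10 mm or tipped (distance of sleeve from where it was at the start of the episode above 0.01 m or angle between sleeve's own z axis and vertical above 0.3 rad).
It fails at once if a pilot punch is moved by more than 15 mm or knocked over (distance of any of pilot1, pilot2, pilot3 from where it was at the start of the episode above 0.015 m or angle between any of pilot1, pilot2, pilot3's own z axis and vertical above 0.4 rad).
It fails at once if the rod, the punch holder or the retainer ring is moved by more than 15 mm or knocked over (distance of any of rod, holder, retainer from where it was at the start of the episode above 0.015 m or angle between holder's own z axis and vertical above 0.4 rad).
It also fails if it takes over 51 s, if anything falls off the work surface, if the arm or the gripper's body presses on something with over 40 N, if the wrist force passes 120 N, or if a joint passes its speed limit or range.

## Working session

There is one attempt and no reset: what is moved stays moved. The work goes in short steps, each a Python script; the robot and the scene stay as the last script left them, time stands still between calls to the robot, and variables do not carry over. Pictures are saved under pics/ and viewed, at most 10 in all, crops included, and the job is handed in when it is done.

```bash
ls; mkdir -p pics; cat > h.py <<'E'
import numpy as np, cv2
from bench import r
def save(n,f,box=None,s=1):
    im=f["frame"][:,:,::-1]
    if box: im=im[box[1]:box[3],box[0]:box[2]]
    cv2.imwrite("pics/"+n,cv2.resize(im,None,fx=s,fy=s,interpolation=cv2.INTER_CUBIC))
def ray(f,T=None):
    h=f["frame"].shape[0]; F=h/2/np.tan(np.radians(f["fovy"])/2)
    return F,(f["world_from_camera"] if T is None else T)
def pix(f,u,v,z,T=None):
    "pixel -> world point at height z"
    F,T=ray(f,T); d=T[:3,:3]@np.array([(u-f["cx"])/F,(v-f["cy"])/F,1]); o=T[:3,3]
    return o+d*(z-o[2])/d[2]
def proj(f,p,T=None):
    F,T=ray(f,T); c=T[:3,:3].T@(np.array(p)-T[:3,3]); return f["cx"]+F*c[0]/c[2], f["cy"]+F*c[1]/c[2]
def cloud(f):
    F,T=ray(f); h,w=f["depth"].shape; u,v=np.meshgrid(np.arange(w),np.arange(h)); d=f["depth"]
    return np.stack([(u-f["cx"])/F*d,(v-f["cy"])/F*d,d],-1)@T[:3,:3].T+T[:3,3]
E
python3 - <<'E'
from h import *
f=r.grab_frame("top"); np.save("top.npy",f,allow_pickle=True); save("top.png",f,None,1.4)
g=r.grab_frame("scene"); np.save("scene.npy",g,allow_pickle=True); save("scene.png",g,None,1.4)
print(f["fovy"],f["world_from_camera"]); print(g["world_from_camera"]); s=r.read_state(); print(s["tool_rot"],s["clock"],s["gripper_width"],s["force"])
E
```

```text
pics
43.22819053379882 [[-1.40980237e-02 -9.92661497e-01  1.20101617e-01  4.33253581e+02]
 [-9.99281964e-01  1.82118923e-02  3.32247269e-02  1.87968761e+01]
 [-3.51681849e-02 -1.19546977e-01 -9.92205482e-01  9.04415820e+02]
 [ 0.00000000e+00  0.00000000e+00  0.00000000e+00  1.00000000e+00]]
[[ 1.56180632e-01  7.04065567e-01 -6.92747636e-01  1.01864327e+03]
 [ 9.87722900e-01 -1.08963076e-01  1.11939808e-01 -6.34959014e+01]
 [ 3.32905097e-03 -7.01725534e-01 -7.12439606e-01  5.61879926e+02]
 [ 0.00000000e+00  0.00000000e+00  0.00000000e+00  1.00000000e+00]]
[-4.44279589e-01 -3.10978106e+00  2.67352150e-03] 0.1 85.56039037667881 [ 0.14859458 -0.37149582  0.63469817]
```

View pics/top.png

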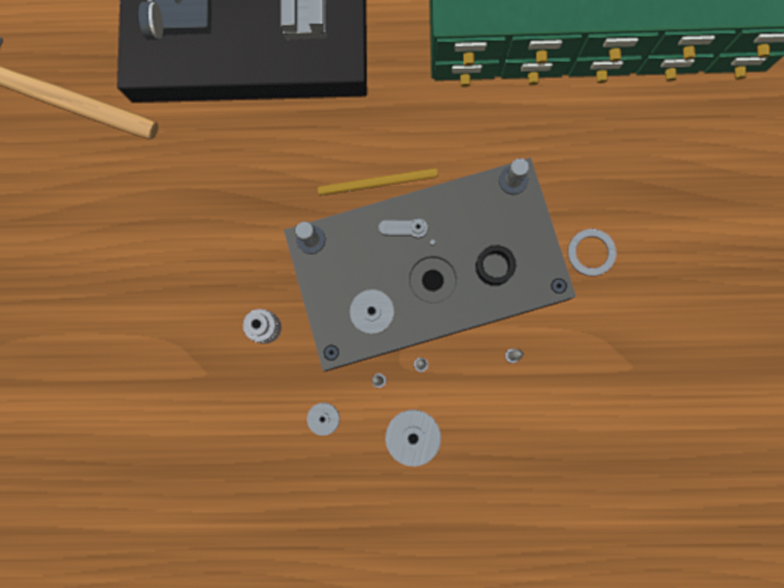

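View pics/scene.png

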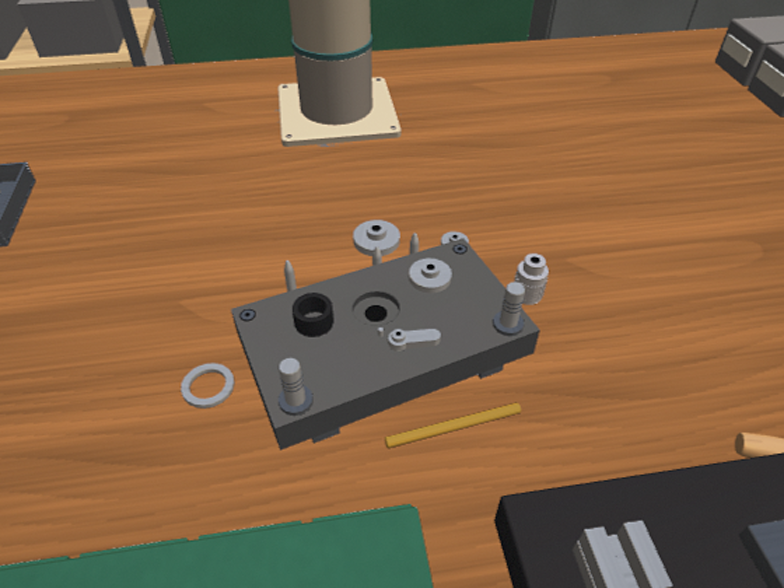

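The top view shows three flanged discs: the one on the deck at (371,311), a small one on the bench at (322,419) and a large one at (413,438). The one on the deck is middle-sized and should be the die. The counterbore is at (433,279), the sleeve at (495,265), the keeper pivot at (418,227) and the pilots at (378,380), (420,364) and (513,355). I'll confirm in an enlarged crop.

```bash
python3 - <<'E'
from h import *
f=np.load("top.npy",allow_pickle=True).item()
save("crop.png",f,(195,105,415,345),2.5)
P=cloud(f)
for n,(u,v) in dict(deck=(330,140),die=(275,222),small=(240,300),big=(305,315)).items():
    print(n,P[v,u].round(1))
E
```

```text
deck [647.  -42.5  60.6]
die [513.7  48.3  72.1]
small [389.7 111.    7.7]
big [364.3   3.   13.6]
```

View pics/crop.png

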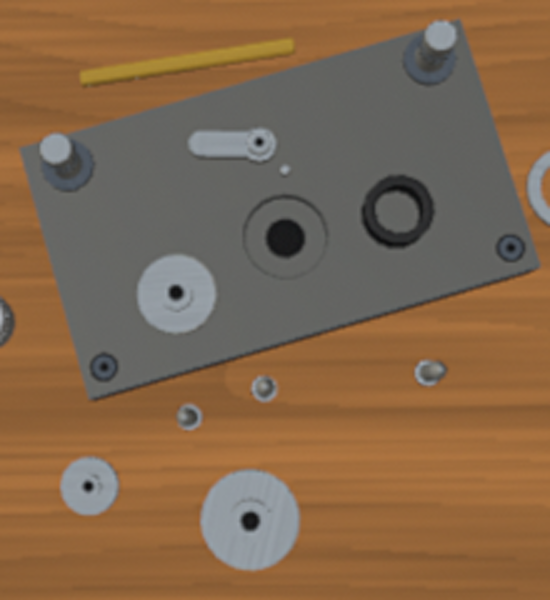

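The crop shows the deck die as the middle one, with its flange about 79 px across in the crop at (176,293). The small disc measures 58 px and the large one 99 px. The counterbore rim is centred at (285,237), the keeper hub at (259,143), the keeper tip at about (189,143), the stop pin at (285,170) and the sleeve at (398,211).

```bash
python3 - <<'E'
from h import *
f=np.load("top.npy",allow_pickle=True).item()
g=lambda u,v,z: pix(f,195+u/2.5,105+v/2.5,z)
C={k:g(*k) for k in [(21,150,60),(460,20,60),(538,267,60),(92,397,60)]}
for k,p in C.items(): print(k,p.round(1))
c=sum(C.values())/4; print("centre",c)
L=[*C.values()]; print([np.linalg.norm(L[i]-L[i-1]).round(1) for i in range(4)])
yv=(L[0]+L[3]-L[1]-L[2]); yaw=np.arctan2(-yv[0],yv[1]); print("yaw",yaw)
for n,a in dict(rim=(285,236,60),hub=(259,142,78),tip=(189,143,72),pin=(285,170,70),die=(176.5,293,70),dieL=(137,293,70),dieR=(216,293,70),boss=(176,293,78),sleeve=(398,210,86),p1=(190,420,60),p2=(264,386,60),p3=(433,371,60),pil1=(56,149,118),pil2=(440,36,118)).items():
    p=g(*a); R=np.array([[np.cos(yaw),np.sin(yaw)],[-np.sin(yaw),np.cos(yaw)]])
    print(n,p.round(1),(R@(p-c)[:2]).round(1))
E
```

```text
(21, 150, 60) [610.2 164.2  60. ]
(460, 20, 60) [ 690.3 -123.4   60. ]
(538, 267, 60) [ 527.4 -166.7   60. ]
(92, 397, 60) [449.3 118.4  60. ]
centre [569.26994085  -1.86206202  60.        ]
[np.float64(167.3), np.float64(298.5), np.float64(168.6), np.float64(295.6)]
yaw 0.2695757659195738
rim [550.3  -6.4  60. ] [-19.5   0.7]
hub [608.3   9.3  78. ] [40.6  0.4]
tip [609.9  54.   72. ] [54. 43.]
pin [591.5  -7.   70. ] [ 20.  -10.9]
die [513.8  63.3  70. ] [-36.1  77.5]
dieL [514.2  88.3  70. ] [-29.  101.6]
dieR [513.4  38.2  70. ] [-43.2  53.5]
boss [513.   63.1  78. ] [-36.9  77.6]
sleeve [561.7 -76.2  86. ] [-27.1 -69.6]
p1 [433.9  56.2  60. ] [-115.1   92. ]
p2 [454.6   9.   60. ] [-107.7   41. ]
p3 [462.4 -97.9  60. ] [-128.6  -64.1]
pil1 [598.2 132.9 118. ] [ 63.7 122.2]
pil2 [ 662.9 -101.2  118. ] [  63.8 -120.7]
```

```bash
cat >> h.py <<'E'
from scipy.spatial.transform import Rotation as Ro
YAW=0.2696; C0=np.array([569.27,-1.86]); POCK=np.array([550.0,-6.6]); DIE=np.array([513.5,63.2])
def s2w(x,y): 
    c,s=np.cos(YAW),np.sin(YAW); return np.array([[c,-s],[s,c]])@[x,y]+C0
def down(d):
    "tool pointing down, tool x along d"
    x=np.array([d[0],d[1],0])/np.linalg.norm(d); z=np.array([0,0,-1.]); return Ro.from_matrix(np.c_[x,np.cross(z,x),z]).as_rotvec()
def P3(p,z): return [float(p[0]),float(p[1]),float(z)]
E
python3 - <<'E'
from h import *
d=(POCK-DIE)/np.linalg.norm(POCK-DIE); p=DIE-60*d
for s in (1,-1): print(s,r.ik(P3(p,150),down(s*d)),r.ik(P3(POCK-25*d,65),down(s*d)))
print("keeper")
for th in (-.3,.6,1.6):
  t=s2w(-np.cos(th),-np.sin(th))-C0
  q=s2w(40-28*np.sin(th),28*np.cos(th))-22*t
  for s in (1,-1): print(th,s,np.round(r.ik(P3(q,67),down(s*t)),2))
E
```

```text
1 [ 0.09116751  0.58979301 -0.56409426  2.0030546   0.48984405  0.68418118
  2.83869477] [ 0.27952954  0.78101192 -0.5615469   1.9518389   0.70828229  0.61414874
  2.87201342]
-1 [-0.46079924  0.54873554  0.24696968  2.01859153 -0.22779373  0.60001858
  0.42193163] [-0.17193783  0.72444979  0.13908555  1.96503123 -0.20616427  0.46545435
  0.59908688]
keeper
-0.3 1 [-0.06  0.81 -0.06  1.7   0.08  0.64  1.37]
-0.3 -1 [-0.48  0.92  0.68  1.71 -0.77  0.8  -1.04]
0.6 1 [ 0.06  0.79 -0.29  1.78  0.35  0.63  2.  ]
0.6 -1 [-0.39  0.83  0.45  1.79 -0.56  0.65 -0.32]
1.6 1 [ 0.24  0.8  -0.53  1.85  0.63  0.66  2.77]
1.6 -1 [-0.21  0.76  0.2   1.86 -0.27  0.54  0.46]
```

```bash
python3 - <<'E'
from h import *
d=(POCK-DIE)/np.linalg.norm(POCK-DIE); o=down(-d)
r.move_to(P3(DIE-60*d,200),o)
r.gripper_to(30)
s=r.read_state(); f=r.grab_frame("wrist")
T=np.eye(4); T[:3,:3]=Ro.from_rotvec(s["tool_rot"]).as_matrix(); T[:3,3]=s["eef_pos"]; T=T@f["mount"]
np.save("w1.npy",dict(f=f,T=T),allow_pickle=True); save("w1.png",f,None,1.4)
print(s["clock"],s["eef_pos"],s["gripper_width"],s["force"],T[:3,3].round(1))
for n,p in dict(die=(*DIE,70),boss=(*DIE,78),pock=(*POCK,60),tcp=s["eef_pos"]).items(): print(n,np.round(np.array(proj(f,p,T))*1.4))
E
```

```text
2.8 [485.68622387 116.39907935 199.99032078] 30.184120282104608 [-0.4005331  -0.94217206 -0.59593803] [453.4 178.9 343.6]
die [389. 367.]
boss [389. 373.]
pock [389. 467.]
tcp [388. 373.]
```

View pics/w1.png

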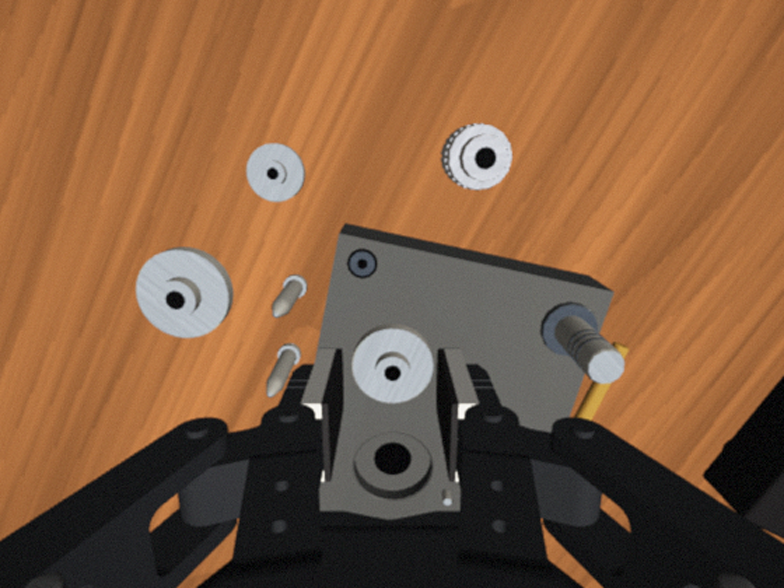

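The wrist view shows the die centred at (392,366) and the counterbore at (392,464). The finger midline is at about 390, so the line-up is good to about 1 mm. Next I lower the fingers, touch the deck and push.

```bash
cat >> h.py <<'E'
W=np.load("w1.npy",allow_pickle=True).item() if __import__("os").path.exists("w1.npy") else None
D=(POCK-DIE)/np.linalg.norm(POCK-DIE); OFF=1.0*W["T"][:2,0]
DIE2,POCK2=DIE+OFF,POCK+OFF
E
python3 - <<'E'
from h import *
o=down(-D); p=DIE2-52*D
r.servo_line(P3(p,85),o,speed=120)
hit=r.servo_line(P3(p,56),o,speed=15,f_stop=3)
s=r.read_state(); zt=s["eef_pos"][2]; print(hit,s["eef_pos"],s["force"],s["clock"])
z=zt+3; r.servo_line(P3(p,z),o,speed=30)
hit=r.servo_line(P3(DIE2-22*D,z),o,speed=20,f_stop=0.6)
s=r.read_state(); print(hit,s["eef_pos"],"dist to die",(DIE2-s["eef_pos"][:2])@D,s["force"],s["clock"])
np.save("z.npy",z)
E
```

```text
True [490.33207025 109.75697139  59.63808507] [-1.34295053  0.26373798  6.0522933 ] 5.4667
True [500.28238012  90.25480315  62.39431617] dist to die 30.099429630850985 [-0.41928216  0.68728723 -0.40625522] 6.7583
```

```bash
python3 - <<'E'
from h import *
o=down(-D); z=float(np.load("z.npy"))
def st(t): s=r.read_state(); print(t,s["eef_pos"].round(1),np.round(s["force"],1),"k",round((POCK2-s["eef_pos"][:2])@D,1),s["clock"])
print(r.servo_line(P3(POCK2-45*D,z),o,speed=30,f_stop=15)); st("a")
print(r.servo_line(P3(POCK2-30*D,z),o,speed=15,f_stop=12)); st("b")
f=r.grab_frame("top"); save("t2.png",f,(215,125,395,275),4)
P=cloud(f); 
E
```

```text
False
a [530.   33.9  62.7] [-0.9  1.   0.7] k 45.1 9.0583
False
b [536.9  20.5  62.6] [-0.1  0.4  0.5] k 30.1 10.2083
```

View pics/t2.png

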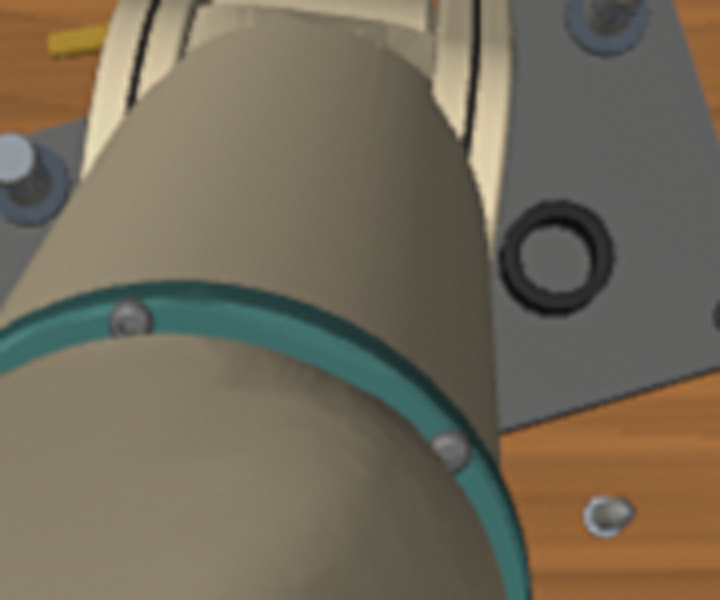

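The arm hides the counterbore in the top view. The force fell to about zero at the end, so the die has probably dropped. I'll back off and look with the wrist camera.

```bash
python3 - <<'E'
from h import *
o=down(-D); z=float(np.load("z.npy"))
r.servo_line(P3(POCK2-45*D,z),o,speed=60)
r.servo_line(P3(POCK2-75*D,150),o,speed=150)
s=r.read_state(); f=r.grab_frame("wrist")
T=np.eye(4); T[:3,:3]=Ro.from_rotvec(s["tool_rot"]).as_matrix(); T[:3,3]=s["eef_pos"]; T=T@f["mount"]
f["world_from_camera"]=T; P=cloud(f).reshape(-1,3)
save("w2.png",f,None,1.4); print(s["clock"])
for nm,Q in (("wrist",P),("scene",cloud(r.grab_frame("scene")).reshape(-1,3))):
    dd=np.hypot(*(Q[:,:2]-POCK2).T); k=(dd>13)&(dd<22)&(abs(Q[:,2]-60)<25); 
    A=np.c_[Q[k,:2]-POCK2,np.ones(k.sum())]; c=np.linalg.lstsq(A,Q[k,2],rcond=None)[0]
    k2=(dd>32)&(dd<45)&(abs(Q[:,2]-60)<6); print(nm,k.sum(),c,"deck",np.median(Q[k2,2]),"boss",np.median(Q[(dd<9),2]))
E
```

```text
11.425
wrist 1466 [6.13334917e-04 1.59540943e-03 6.07796627e+01] deck 60.79524784627671 boss 68.87794018717369
scene 254 [1.56494197e-03 1.09126574e-02 6.04907649e+01] deck 60.39531188571232 boss 68.39371074023873
```

View pics/w2.png

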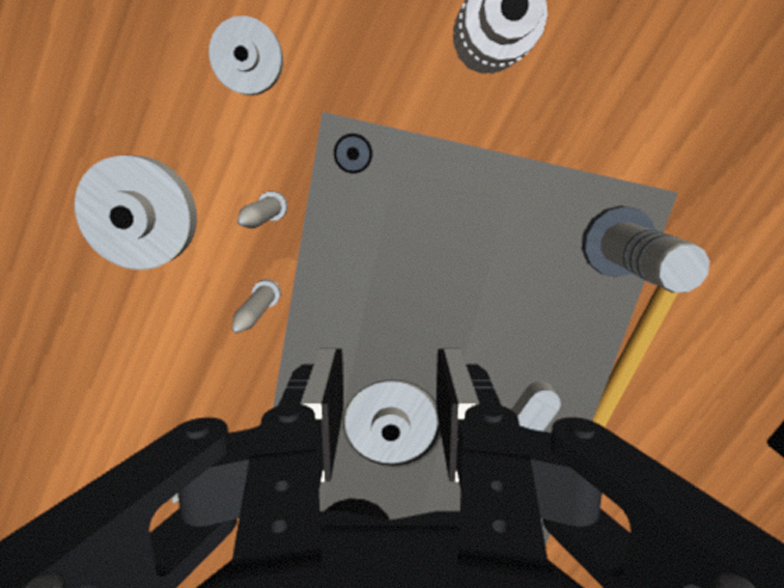

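The die is at (391,424), flange flush with the deck and level, so it is home. Now the keeper.

```bash
python3 - <<'E'
from h import *
R=30
def pose(th,gap):
    n=np.array([np.cos(th),np.sin(th)]); p=np.array([40-R*np.sin(th),R*np.cos(th)])+(19+gap)*n
    t=s2w(*-n)-C0; return s2w(*p),down(-t)
def st(t): s=r.read_state(); print(t,s["eef_pos"].round(1),np.round(s["force"],1),s["clock"])
p,o=pose(-0.3,7)
r.servo_line(P3(POCK2-75*D,190),speed=150); r.gripper_to(0)
r.move_to(P3(p,190),o); r.servo_line(P3(p,90),o,speed=120)
print("down hit",r.servo_line(P3(p,67),o,speed=40,f_stop=4)); st("down")
z=67; n=0
for th in np.arange(-0.3,1.56,0.15):
    p,o=pose(th,0); h=r.servo_line(P3(p,z),o,speed=35,f_stop=15)
    if h: st("hit %.2f"%th); break
else:
    st("near"); p,o=pose(1.60,-2); print("stop",r.servo_line(P3(p,z),o,speed=15,f_stop=6)); st("end")
E
```

```text
down hit False
down [634.8  37.8  67. ] [ 0.2 -0.2  0. ] 15.4917
near [574.4  21.4  66.9] [ 0.1  1.4 -0.2] 19.4417
stop True
end [573.2  19.2  66.5] [0.4 0.1 1. ] 19.7833
```

```bash
python3 - <<'E'
from h import *
t=s2w(0,-1)-C0; p=r.read_state()["eef_pos"][:2]
r.servo_line(P3(p-15*t,67),speed=60); r.servo_line(P3(p-15*t,200),speed=150)
r.move_to(P3(s2w(-20,120),200),r.read_state()["tool_rot"])
f=r.grab_frame("top"); save("t3.png",f,(235,135,385,255),5); 
print([(n,np.round((np.array(proj(f,(*s2w(*q),z)))-[235,135])*5)) for n,q,z in (("pivot",(40,0),72),("tip1.6",(-5,1.3),72),("tip1.45",(40-45*np.sin(1.45),45*np.cos(1.45)),72),("pocket",(-20,0),60))],r.read_state()["clock"])
E
```

```text
[('pivot', array([319., 139.])), ('tip1.6', array([356., 274.])), ('tip1.45', array([343., 277.])), ('pocket', array([372., 323.]))] 21.7167
```

View pics/t3.png

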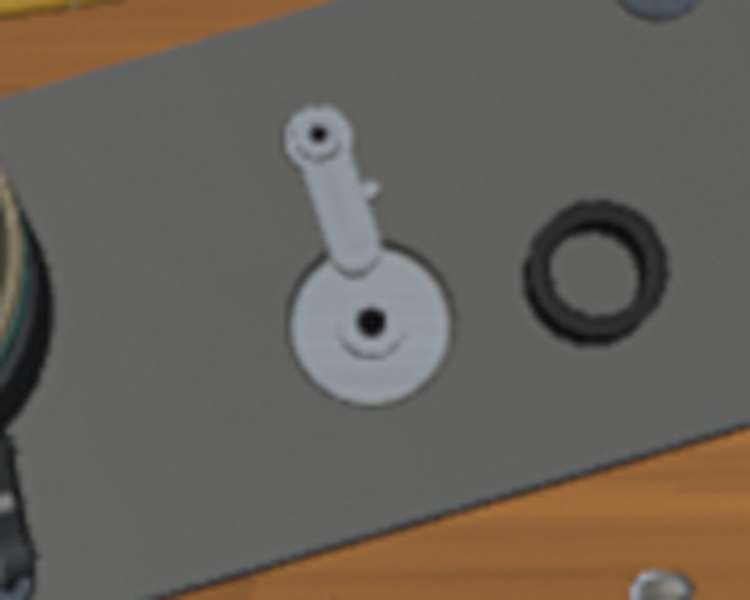

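The keeper lies over the flange against the pin, with its tip at (356,272) where 1.60 rad predicts (356,274). The die is home at (371,322), the sleeve hasn't moved, and the robot is clear.

```bash
python3 -c "
from bench import r
print(r.sign_off())"
```

```text
the job is handed in; nothing more can be done
None
```

The job is handed in: camera images and depth show the die flat and home in the counterbore and the keeper over its flange at the stop pin, after about 22 s of the 51 s allowed; the hand-in returned no verdict.

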